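# Hang the shoehorn on the empty hook

## Task

Take the orange shoehorn out of its wooden holder and hang it by the hole in its handle on the empty hook stand, so that it hangs freely from the peg. Leave the blue shoehorn hanging where it is and do not knock over or push about the other things on the bench.

Things in the scene. Friction and masses are not known exactly. Their poses are not given: they have to be found in the camera images.
- shoehorn: Orange-handled shoehorn, loose, about 90 g, standing slackly on its blade in the holder, may lean a few degrees; 190 x 40 mm: flat 10 mm thick handle with parallel edges (upper 115 mm), troughed steel blade (lower 75 mm). A 25 mm hole goes through its thickness, centre 20 mm below the top. Origin: middle of the lower end; z up the handle, y across the width, x along the hole's axis.
- shoehorn_eye (a point): Centre of the 25 mm hole in the orange handle, 170 mm above the shoehorn's lower end, midway through the thickness.
- holder: Light wooden block fixed to the bench, 70 (x) x 90 (y) x 60 mm high, with a slot 14 (x) x 44 mm (y) open at the top, whose floor is 12 mm above the bench (48 mm deep). Origin: centre of its underside. The shoehorn stands in it with its width along the holder's y and is pulled straight up.
- hook_free: The empty hook stand, fixed, at left or right: base 110 x 100 x 12 mm (45 mm of it before the post), round post 14 mm thick, 235 mm high with yellow cap, and a straight round peg 8 mm thick, leaving the post 225 mm up and running along the stand's -x (roughly to the robot), rising 15 degrees, to a 12 mm yellow ball. Origin: foot of the post; z up.
- hook_free_tip (a point): Centre of the yellow ball at the end of the empty stand's peg, 80 mm in front of the post's axis and 246.5 mm above the bench.
- hook_free_root (a point): Where the axis of the empty stand's peg meets the axis of its post, 225 mm above the bench.
- hook_used: The other stand, fixed, holding the blue shoehorn: base 110 x 100 x 12 mm (45 mm of it before the post), round post 14 mm thick, 235 mm high with yellow cap, and a straight round peg 8 mm thick, leaving the post 225 mm up and running along the stand's -x (roughly to the robot), rising 15 degrees, to a 12 mm yellow ball. Origin: foot of the post; z up.
- other_shoehorn: Shoehorn with a blue handle, loose, already hanging on the other stand, close to its post; same make, size and axes as the orange one.
- other_shoehorn_eye (a point): Centre of the hole in the blue handle.
- sneaker: Navy sneaker, loose, about 210 x 84 x 80 mm, standing on its sole. Origin: under its middle.
- brush: Dark wooden shoe brush, loose, 170 x 50 x 38 mm, lying on its bristles. Origin: under its middle.
- polish_tin: Polish tin with a red lid, loose, 78 mm diameter, 24 mm high. Origin: under its middle.
- spray: Green bottle with a white cap, loose, 48 mm diameter, 150 mm high. Origin: under its middle.
- tape_dispenser: Grey and black tape dispenser, loose, about 150 x 55 x 93 mm. Origin: under the tape roll.
- shoe_tree: Light wooden shoe tree with a brass knob, loose, about 200 x 66 x 35 mm. Origin: under its middle.

How it is judged:
By the outcome, as a careful person would: the job done as asked, in the order asked, and still so for the second after the job is handed in, with the robot touching nothing.
It also fails if it takes over 42 s, if anything falls off the work surface, if the arm or the gripper's body presses on something with over 40 N, if the wrist force passes 120 N, or if a joint passes its speed limit or range.

## Robot

A 7-joint arm with a two-finger parallel gripper is mounted at the origin on the work surface. World frame = base frame: x ahead of the robot, y to its left, z up, the work surface at z = 0. Lengths are in m, angles in rad, forces in N, time in s.
With the tool pointing down it reaches from about 0.425 to 0.8 m from the base axis. Payload 8.3 kg.
Tool frame: the origin (TCP) lies midway between the tips of the shut fingers; the grasp point (between the pads) lies 19 mm behind it; z points along the fingers, y is the line along which they close (so a half turn about z gives the same grasp; the last joint's range is limited). The gripper opens to 85 mm and grips with 20 to 120 N. Pads are 22 mm wide; open, the fingers measure 114 mm over their backs; the gripper's body (76 mm by 85 mm) begins 54 mm behind the grasp point. The pads swing forward as they close: fully open they stand 13 mm farther back than shut.
Start: joints at [-1.374, 0.383, 0.016, 1.37, -0.006, 1.388, -0.046], TCP at [0.161, 0.604, 0.231] pointing down, gripper open.
Joint ranges: [-2.95, 2.95], [-0.25, 2.06], [-1.52, 1.56], [0.18, 2.33], [-1.44, 4.58], [0.02, 2.06], [-3.01, 3.01]. Speed limits (rad/s): [2.39, 2.39, 3.01, 3.01, 3.14, 3.14, 3.14].

## Interface

Orientations are given as [roll, pitch, yaw] about the fixed x, y, z axes, in that order (R = Rz(yaw) Ry(pitch) Rx(roll)).
In Python, from bench import arm gives the robot as it stands.
- The arm moves only by the tool jog_arm, never from a script. Its argument "motion" is a list that holds one entry, the list of rows, each a list of 7 numbers: the shift along the tool's x, y, z in cm, then the turn, a rotation vector about the tool's x, y, z in degrees, then the closure, from 0 (fully open) to 1 (shut). A call has 1 to 8 rows; each row is the pose to reach, as a shift and turn from the pose commanded when the call began, along the tool's axes at that moment; what a row does not reach only later rows make up. A row lasts 1/12 s, in which the tool goes at most 41.7 mm and 7.16 degrees, less where a joint would pass 70% of its speed; a pose out of reach is approached as far as the arm can. A call with a gripper value outside its range is refused whole. The fingers move at their own pace and stop on an object; "squeeze" is the grip in N (left out, the last holds). Time passes only in rows, so rows that repeat a pose let the fingers close. It gives the time, the measured TCP pose, the force, the opening and the grip force at its end, in the units of the state.
- arm.observe(): the state, without advancing time (a new reading comes with each control period).
- arm.read_camera(name): name is "scene" or "top" or "wrist"; returns a dict with "pixels" (420x560x3 uint8, blue, green, red), "range_z" (420x560 float32, m along the optical axis (not along the pixel's ray), 0 where there is no reading), "vertical_fov" (degrees; the focal length in pixels is half the picture's height over the tangent of half this angle, whatever the lens; pixels are square), "cx", "cy" (the principal point, pixels), "D" ([k1, k2, p1, p2, k3] as OpenCV has them; the pictures are not rectified), "extrinsics" (4x4, takes a point from camera to world coordinates). Camera axes: x right, y down, z forward; pixel columns grow to the right and rows downward; lengths in m; the calibration is good to about 2 mm. A picture is of the moment at which its call begins.
- arm.close_job(): hands the job in; it is judged then, once.
The state is a dict: "clock": time; "joint_pos": joint angles; "joint_velocities": joint speeds; "joint_efforts": joint torques, N m; "tool_pos": TCP position; "orientation": TCP orientation; "contact_force": force on the tool from outside, world axes, zero at the start; "torque": the same for the moment, N m; "width": finger opening in m; "gripper_force": force on a finger pad.
Only numpy, scipy, OpenCV 4.12 (cv2) and the standard library are available. Lean on these libraries where they do the work, as an engineer would, in place of code of your own. Each camera call takes 0.05 s, during which the arm holds its last target. There are 200 camera calls.

## Working session

There is one attempt and no reset: what is moved stays moved. The work goes in short steps, Python scripts to look and compute and a tool call to move; the robot and the scene stay as the last step left them, time stands still between calls to the robot, and variables do not carry over. Pictures are saved under pics/ and viewed, at most 10 in all, crops included, and the job is handed in when it is done.

Besides the shell and the picture viewer there is one more tool, called after "Call:" by a JSON object that holds its "op" and its "data", one argument or row to a line. jog_arm: Moves the arm, as the interface text tells. Its arguments: {"type":"object","properties":{"motion":{"type":"array","items":{"type":"array","items":{"type":"array","items":{"type":"number"}}}},"squeeze":{"type":"number"}},"required":["motion"]}

```bash
mkdir -p pics; ls
cat > h.py <<'E'
import numpy as np, cv2
from scipy.spatial.transform import Rotation as R
from bench import arm
def cam(n):
    c=arm.read_camera(n); h,w=c["pixels"].shape[:2]
    f=h/2/np.tan(np.radians(c["vertical_fov"])/2)
    c["K"]=np.array([[f,0,c["cx"]],[0,f,c["cy"]],[0,0,1.]]); c["D"]=np.array(c["D"],float); c["T"]=np.array(c["extrinsics"]); return c
def cloud(c):
    h,w=c["range_z"].shape; v,u=np.mgrid[:h,:w]
    p=cv2.undistortPoints(np.stack([u,v],-1).reshape(-1,1,2).astype(float),c["K"],c["D"]).reshape(h,w,2)
    z=c["range_z"][...,None]; P=np.concatenate([p*z,z],-1)
    return P@c["T"][:3,:3].T+c["T"][:3,3]
def ray(c,uv):
    p=cv2.undistortPoints(np.array(uv,float).reshape(-1,1,2),c["K"],c["D"]).reshape(-1,2)
    d=np.c_[p,np.ones(len(p))]@c["T"][:3,:3].T
    return c["T"][:3,3],d
def proj(c,X):
    Ti=np.linalg.inv(c["T"]); return cv2.projectPoints(np.array(X,float).reshape(-1,1,3),cv2.Rodrigues(Ti[:3,:3])[0],Ti[:3,3],c["K"],c["D"])[0].reshape(-1,2)
def tcp():
    s=arm.observe(); return np.array(s["tool_pos"]),R.from_euler("xyz",s["orientation"])
E
python3 - <<'E'
from h import *
s=arm.observe(); print(s)
for n in("scene","top"):
    c=cam(n); cv2.imwrite(f"pics/{n}0.png",c["pixels"]); print(n,c["T"].round(3).tolist(),c["vertical_fov"],(c["range_z"]>0).mean())
E
```

```text
pics
{'clock': 0.0, 'joint_pos': array([-1.37387561,  0.38425454,  0.0163502 ,  1.37118248, -0.00629663,
        1.38820747, -0.04646721]), 'joint_velocities': array([-0.00082977,  0.00049145, -0.00036149,  0.00054699,  0.00124191,
       -0.00088831, -0.00077467]), 'joint_efforts': array([ 9.92573296e-04, -6.27584338e+01,  8.44903942e-01, -3.71822906e+01,
        1.66719739e-02,  1.39495404e-02, -1.03436739e-05]), 'tool_pos': array([0.16038775, 0.60353363, 0.23025565]), 'orientation': array([-3.13959012e+00,  3.23275856e-05,  2.88189099e+00]), 'contact_force': array([0.70618751, 0.30174929, 0.66482639]), 'torque': array([ 0.01826572, -0.06866993,  0.03096167]), 'gripper_force': 0.0, 'width': 0.08545588048480085}
scene [[-0.491, 0.75, -0.444, 1.147], [0.871, 0.414, -0.263, 0.336], [-0.013, -0.516, -0.856, 1.262], [0.0, 0.0, 0.0, 1.0]] 48.03989462591391 0.9960799319727891
top [[0.028, -0.992, 0.125, 0.437], [-0.999, -0.03, -0.014, 0.024], [0.017, -0.125, -0.992, 1.466], [0.0, 0.0, 0.0, 1.0]] 55.839261124596284 0.9962074829931973
```

View pics/scene0.png

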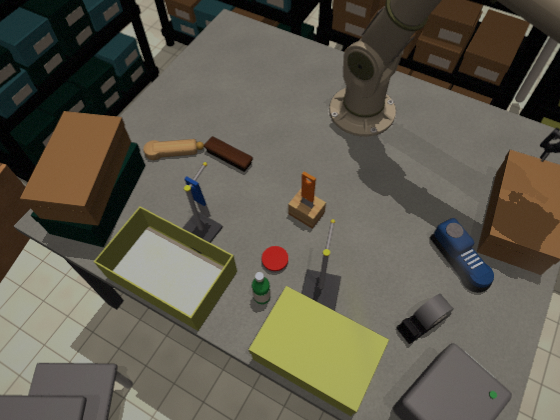

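View pics/top0.png

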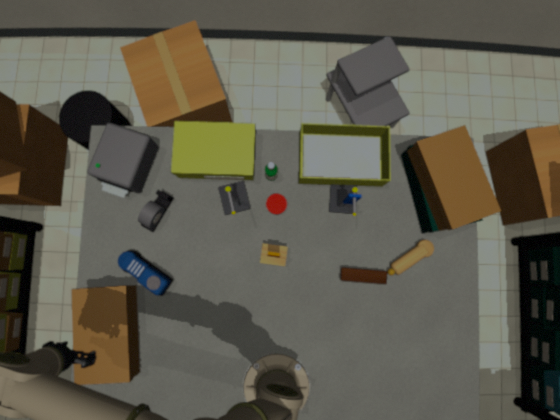

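The scene view shows the orange handle at about (308,187) in the holder at (307,208). The empty stand's cap is near (327,253) and its ball near (333,222). In the top view the holder is at (273,255) and the empty stand is near (235,200), on the robot's left. Next I measure these.

```bash
cat > m.py <<'E'
from h import *
for n,ro,rf in(("scene",(285,165,335,235),(300,205,345,310)),("top",(255,235,295,270),(215,175,255,220))):
    c=cam(n); P=cloud(c); hsv=cv2.cvtColor(c["pixels"],cv2.COLOR_BGR2HSV)
    def m(r,lo,hi):
        k=np.zeros(hsv.shape[:2],bool);k[r[1]:r[3],r[0]:r[2]]=1
        return k&(cv2.inRange(hsv,lo,hi)>0)
    print(n)
    k=m(ro,(5,180,90),(16,255,255))&(P[...,2]>.06)   # orange
    Q=P[k]; print("orange",len(Q),np.median(Q,0).round(4),Q.min(0).round(4),Q.max(0).round(4))
    k2=m(ro,(8,40,60),(30,190,255))&(abs(P[...,2]-.06)<.008); Q=P[k2]
    if len(Q):
        print("holder top",len(Q),Q.mean(0).round(4)); r=cv2.minAreaRect((Q[:,:2]*1000).astype(np.float32)); print(r)
    k3=m(rf,(20,100,80),(35,255,255)); L,lab,st,ce=cv2.connectedComponentsWithStats(k3.astype(np.uint8))
    for i in range(1,L):
        if st[i,4]>3:
            z=P[lab==i]; print("yellow",st[i,4],ce[i].round(1),np.median(z,0).round(4))
            for h in(.235,.2465):
                o,d=ray(c,[ce[i]]); print("   plane",h,(o+d*((h-o[2])/d[:,2:]))[0].round(4))
    cv2.imwrite(f"pics/{n}_crop.png",cv2.resize(c["pixels"][rf[1]-10:rf[3]+60,rf[0]-60:rf[2]+60] if n=="top" else c["pixels"][155:320,270:370],None,fx=4,fy=4,interpolation=cv2.INTER_CUBIC)[:600,:800])
E
python3 m.py
```

```text
scene
orange 85 [0.4716 0.0241 0.1985] [0.4629 0.0075 0.0925] [0.4793 0.0437 0.2063]
holder top 481 [0.4788 0.0277 0.0609]
((470.78662109375, 22.818538665771484), (92.73945617675781, 73.75836944580078), 84.6944808959961)
yellow 15 [332.3 220.7] [0.593  0.153  0.2519]
   plane 0.235 [0.5832 0.1502 0.235 ]
   plane 0.2465 [0.5895 0.1523 0.2465]
yellow 44 [326.  252.1] [0.6684 0.1744 0.2361]
   plane 0.235 [0.6685 0.1753 0.235 ]
   plane 0.2465 [0.6738 0.1771 0.2465]
yellow 280 [310.4 303.8] [0.7569 0.1822 0.1059]
   plane 0.235 [0.8018 0.2024 0.235 ]
   plane 0.2465 [0.8057 0.2039 0.2465]
top
  return _methods._mean(a, axis=axis, dtype=dtype,
  ret = um.true_divide(
Traceback (most recent call last):
  File "m.py", line 9, in <module>
    Q=P[k]; print("orange",len(Q),np.median(Q,0).round(4),Q.min(0).round(4),Q.max(0).round(4))
                                                          ~~~~~^^^
ValueError: zero-size array to reduction operation minimum which has no identity
```

```bash
cat >> h.py <<'E'
def go(p,yaw,roll=180,pitch=0):
    t,r=tcp(); q=R.from_euler("xyz",[roll,pitch,yaw],degrees=True)
    print("at",t.round(4),r.as_euler("xyz",degrees=True).round(2),"row cm",(r.inv().apply(np.array(p)-t)*100).round(2),"deg",(r.inv()*q).as_rotvec(degrees=True).round(2))
E
python3 -c "
from h import *
go([.30,.34,.30],174.7);go([.465,.023,.30],174.7)"
```

```text
at [0.1604 0.6037 0.2307] [-179.93    0.    165.12] row cm [-20.26 -21.91  -6.9 ] deg [-0.07 -0.01 -9.58]
at [0.1604 0.6037 0.2307] [-179.93    0.    165.12] row cm [-44.35 -48.31  -6.87] deg [-0.07 -0.01 -9.58]
```

Call:
{"op": "jog_arm", "data": {
  "motion": [
    [[-20.3, -21.9, -6.9, 0, 0, -9.6, 0], [-20.3, -21.9, -6.9, 0, 0, -9.6, 0], [-20.3, -21.9, -6.9, 0, 0, -9.6, 0], [-20.3, -21.9, -6.9, 0, 0, -9.6, 0], [-20.3, -21.9, -6.9, 0, 0, -9.6, 0], [-20.3, -21.9, -6.9, 0, 0, -9.6, 0], [-20.3, -21.9, -6.9, 0, 0, -9.6, 0], [-20.3, -21.9, -6.9, 0, 0, -9.6, 0]]
  ]
}}

```text
clock: 0.87
tool_pos: [0.3041, 0.3351, 0.3021]
orientation: [3.14, 0.002, 3.042]
contact_force: [0.8, 0.3, -0.4]
width: 0.0855
gripper_force: 0.0
```

```bash
python3 -c "
from h import *
go([.465,.023,.30],174.7)"
```

```text
at [0.3041 0.3351 0.3021] [1.7992e+02 1.1000e-01 1.7430e+02] row cm [-19.11 -29.46   0.21] deg [ 0.08  0.11 -0.4 ]
```

Call:
{"op": "jog_arm", "data": {
  "motion": [
    [[-19.1, -29.5, 0, 0, 0, 0, 0], [-19.1, -29.5, 0, 0, 0, 0, 0], [-19.1, -29.5, 0, 0, 0, 0, 0], [-19.1, -29.5, 0, 0, 0, 0, 0], [-19.1, -29.5, 0, 0, 0, 0, 0], [-19.1, -29.5, 0, 0, 0, 0, 0], [-19.1, -29.5, 0, 0, 0, 0, 0], [-19.1, -29.5, 0, 0, 0, 0, 0]]
  ]
}}

```text
clock: 1.53
tool_pos: [0.4554, 0.0428, 0.3005]
orientation: [3.141, 0.001, 3.049]
contact_force: [1.8, 0.6, 0.9]
width: 0.0854
gripper_force: 0.0
```

Call:
{"op": "jog_arm", "data": {
  "motion": [
    [[-2, -2.5, 0, 0, 0, 0, 0], [-2, -2.5, 0, 0, 0, 0, 0]]
  ]
}}

```text
clock: 1.7
tool_pos: [0.4745, 0.0111, 0.3006]
orientation: [-3.14, 0.002, 3.04]
contact_force: [-1.2, 0.4, -1.2]
width: 0.0851
gripper_force: 0.0
```

```bash
python3 -c "
from h import *
go([.471,.023,.30],174.7)
c=cam('wrist');cv2.imwrite('pics/w1.png',c['pixels']);print(c['T'].round(3).tolist(),c['vertical_fov'])
print(proj(c,[[.471,.023,.2],[.59,.152,.2465],[.668,.175,.235]]))"
```

```text
at [0.4745 0.0111 0.3006] [-1.7990e+02  1.0000e-01  1.7417e+02] row cm [0.47 1.14 0.06] deg [-0.1   0.1  -0.53]
[[0.101, 0.942, 0.321, 0.393], [0.995, -0.096, -0.033, 0.019], [-0.0, 0.323, -0.946, 0.443], [0.0, 0.0, 0.0, 1.0]] 68.0453674198734
[[294.93993663 205.24620633]
 [475.65745859 351.9988356 ]
 [486.47147902 410.81981116]]
```

View pics/w1.png

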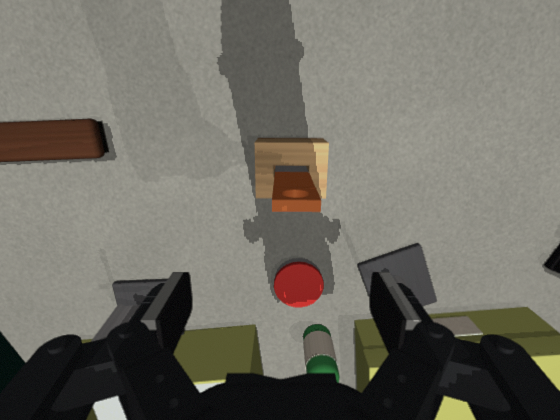

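The wrist view shows the handle with its hole near (294,190), its top strip at about (297,206), and the holder top around (292,168). Next I fit the handle by depth.

```bash
cat > o.py <<'E'
from h import *
c=cam("wrist");P=cloud(c);hsv=cv2.cvtColor(c["pixels"],cv2.COLOR_BGR2HSV)
k=(cv2.inRange(hsv,(3,170,60),(17,255,255))>0);k[:, :250]=0;k[:,340:]=0;k[:130]=0;k[235:]=0
k&=(P[...,2]>.075)&(P[...,2]<.215)
k=cv2.erode(k.astype(np.uint8),np.ones((2,2)))>0
Q=P[k];print(len(Q),Q.min(0).round(4),Q.max(0).round(4))
t=Q[Q[:,2]>Q[:,2].max()-.006];print("top",len(t),np.median(t,0).round(4),cv2.minAreaRect((t[:,:2]*1000).astype(np.float32)))
f=Q[Q[:,2]<Q[:,2].max()-.012];m=np.median(f,0)
for _ in range(4):
    U,S,V=np.linalg.svd(f-f.mean(0),full_matrices=False);n=V[2]*-np.sign(V[2][0]);d=(f-f.mean(0))@n;f=f[abs(d)<2*d.std()+1e-4]
print("face",len(f),f.mean(0).round(4),"n",n.round(3),"yaw",np.degrees(np.arctan2(-n[1],-n[0])),"rms",d.std())
for z in(.1,.12,.14,.16,.18):
    s=f[abs(f[:,2]-z)<.01]
    if len(s)>5: print(z,len(s),s[:,1].min().round(4),s[:,1].max().round(4),s[:,0].mean().round(4))
k=(cv2.inRange(hsv,(8,30,90),(28,165,255))>0)&(abs(P[...,2]-.06)<.006);Q=P[k];print("holder",len(Q),cv2.minAreaRect((Q[:,:2]*1000).astype(np.float32)),np.median(Q,0))
E
python3 o.py
```

```text
1521 [0.4635 0.0047 0.097 ] [0.4768 0.0436 0.2038]
top 552 [0.4699 0.0238 0.2021] ((470.2492370605469, 24.225265502929688), (38.279640197753906, 9.56020736694336), 83.80250549316406)
face 733 [0.4661 0.0249 0.1448] n [-0.994  0.107 -0.002] yaw -6.14160559468937 rms 0.0001962599254947076
0.1 93 0.0066 0.0432 0.4663
0.12 141 0.0063 0.0427 0.4661
0.14 170 0.0064 0.0428 0.4661
0.16 191 0.0063 0.0427 0.466
0.18 123 0.0061 0.0432 0.4661
holder 2886 ((590.6294555664062, 182.32945251464844), (340.82440185546875, 400.8233337402344), 3.4971728324890137) [0.45964732 0.02657585 0.06012879]
```

```bash
python3 -c "
from h import *
go([.4702,.0242,.30],173.9);go([.4702,.0242,.142],173.9)"
```

```text
at [0.4729 0.0168 0.3001] [-1.7997e+02 -3.0000e-02  1.7452e+02] row cm [0.34 0.71 0.01] deg [-0.03 -0.03  0.62]
at [0.4729 0.0168 0.3001] [-1.7997e+02 -3.0000e-02  1.7452e+02] row cm [ 0.33  0.72 15.81] deg [-0.03 -0.03  0.62]
```

Call:
{"op": "jog_arm", "data": {
  "motion": [
    [[0, 0, 0, 0, 0, 0, 0], [0, 0, 0, 0, 0, 0, 0], [0, 0, 0, 0, 0, 0, 0]]
  ]
}}

```text
clock: 2.05
tool_pos: [0.4723, 0.0196, 0.3002]
orientation: [3.141, -0.0, 3.052]
contact_force: [0.4, 0.7, 0.5]
width: 0.0855
gripper_force: 0.0
```

```bash
python3 o.py | grep -E "top|face";  python3 -c "
from h import *
go([.4702,.0242,.30],173.9);go([.4702,.0242,.142],173.9)"
```

```text
top 555 [0.4699 0.0239 0.202 ] ((470.30377197265625, 24.146669387817383), (37.7787971496582, 9.6231050491333), 84.12615203857422)
face 761 [0.4661 0.0247 0.1453] n [-0.994  0.107 -0.002] yaw -6.152095027145514 rms 0.00019234920184295608
at [0.4724 0.0194 0.3003] [ 1.7998e+02 -1.0000e-02  1.7485e+02] row cm [0.26 0.46 0.03] deg [ 0.02 -0.01  0.95]
at [0.4724 0.0194 0.3003] [ 1.7998e+02 -1.0000e-02  1.7485e+02] row cm [ 0.26  0.46 15.83] deg [ 0.02 -0.01  0.95]
```

Call:
{"op": "jog_arm", "data": {
  "motion": [
    [[0.26, 0.46, 0, 0, 0, 0.9, 0], [0.26, 0.46, 0, 0, 0, 0.9, 0], [0.26, 0.46, 1.5, 0, 0, 0.9, 0], [0.26, 0.46, 3, 0, 0, 0.9, 0], [0.26, 0.46, 4, 0, 0, 0.9, 0], [0.26, 0.46, 4, 0, 0, 0.9, 0], [0.26, 0.46, 4, 0, 0, 0.9, 0], [0.26, 0.46, 4, 0, 0, 0.9, 0]]
  ]
}}

```text
clock: 2.77
tool_pos: [0.4709, 0.0231, 0.261]
orientation: [3.141, 0.001, 3.034]
contact_force: [-0.2, -0.3, 0.6]
width: 0.0856
gripper_force: 0.0
```

```bash
python3 -c "
from h import *
go([.4702,.0242,.142],173.9)"
```

```text
at [0.4709 0.0231 0.261 ] [1.7999e+02 4.0000e-02 1.7383e+02] row cm [ 0.09  0.1  11.9 ] deg [ 0.01  0.04 -0.07]
```

Call:
{"op": "jog_arm", "data": {
  "motion": [
    [[0.1, 0.1, 2.5, 0, 0, 0, 0], [0.1, 0.1, 5, 0, 0, 0, 0], [0.1, 0.1, 7.5, 0, 0, 0, 0], [0.1, 0.1, 9.5, 0, 0, 0, 0], [0.1, 0.1, 11, 0, 0, 0, 0], [0.1, 0.1, 11.9, 0, 0, 0, 0], [0.1, 0.1, 11.9, 0, 0, 0, 0], [0.1, 0.1, 11.9, 0, 0, 0, 0]]
  ]
}}

```text
clock: 3.43
tool_pos: [0.4701, 0.0241, 0.142]
orientation: [-3.141, 0.0, 3.034]
contact_force: [1.4, 0.6, 0.3]
width: 0.0852
gripper_force: 0.0
```

Call:
{"op": "jog_arm", "data": {
  "motion": [
    [[0, 0, 0, 0, 0, 0, 0], [0, 0, 0, 0, 0, 0, 0], [0, 0, 0, 0, 0, 0, 0.25], [0, 0, 0, 0, 0, 0, 0.35], [0, 0, 0, 0, 0, 0, 0.45], [0, 0, 0, 0, 0, 0, 0.5], [0, 0, 0, 0, 0, 0, 0.6], [0, 0, 0, 0, 0, 0, 0.6]]
  ],
  "squeeze": 40
}}

```text
clock: 4.1
tool_pos: [0.4698, 0.0241, 0.1416]
orientation: [3.141, 0.0, 3.034]
contact_force: [-0.6, -0.4, 3.4]
width: 0.0392
gripper_force: 40.3
```

Call:
{"op": "jog_arm", "data": {
  "motion": [
    [[0, 0, 0, 0, 0, 0, 1], [0, 0, 0, 0, 0, 0, 1], [0, 0, 0, 0, 0, 0, 1], [0, 0, 0, 0, 0, 0, 1]]
  ],
  "squeeze": 40
}}

```text
clock: 4.43
tool_pos: [0.4699, 0.0241, 0.1415]
orientation: [3.142, 0.0, 3.034]
contact_force: [-1.3, -0.7, 5.6]
width: 0.0393
gripper_force: 40.3
```

Call:
{"op": "jog_arm", "data": {
  "motion": [
    [[0, 0, -1, 0, 0, 0, 1], [0, 0, -2.5, 0, 0, 0, 1], [0, 0, -4, 0, 0, 0, 1], [0, 0, -5.5, 0, 0, 0, 1], [0, 0, -7, 0, 0, 0, 1], [0, 0, -8.5, 0, 0, 0, 1], [0, 0, -9.5, 0, 0, 0, 1], [0, 0, -10, 0, 0, 0, 1]]
  ]
}}

```text
clock: 5.1
tool_pos: [0.47, 0.0241, 0.2427]
orientation: [3.141, 0.001, 3.034]
contact_force: [-0.2, 0.1, -0.7]
width: 0.0389
gripper_force: 40.4
```

Call:
{"op": "jog_arm", "data": {
  "motion": [
    [[0, 0, 0, 0, 0, 0, 1], [0, 0, 0, 0, 0, 0, 1], [0, 0, 0, 0, 0, 0, 1]]
  ]
}}

```text
clock: 5.35
tool_pos: [0.4691, 0.0241, 0.2404]
orientation: [-3.141, -0.001, 3.034]
contact_force: [-0.9, -0.8, -0.2]
width: 0.0395
gripper_force: 40.4
```

Run:
```python
from h import *
t,r=tcp();print(t.round(4),r.as_euler("xyz",degrees=True).round(2))
c=cam("wrist");P=cloud(c);cv2.imwrite("pics/w2.png",c["pixels"])
hsv=cv2.cvtColor(c["pixels"],cv2.COLOR_BGR2HSV)
k=(cv2.inRange(hsv,(3,170,60),(17,255,255))>0)&(np.linalg.norm(P-t,axis=2)<.13)
Q=P[cv2.erode(k.astype(np.uint8),np.ones((2,2)))>0];print(len(Q),Q.min(0).round(4),Q.max(0).round(4))
tp=Q[Q[:,2]>np.percentile(Q[:,2],99.5)-.005];print("top",len(tp),np.median(tp,0).round(4))
f=Q[Q[:,2]<Q[:,2].max()-.012]
for _ in range(4):
    V=np.linalg.svd(f-f.mean(0),full_matrices=False)[2];n=V[2]*-np.sign(V[2][0]);d=(f-f.mean(0))@n;f=f[abs(d)<2*d.std()+1e-4]
print("face",len(f),f.mean(0).round(4),n.round(3),d.std())
s=cam("scene");print(proj(s,t)); x,y=proj(s,t)[0].astype(int)
a=cv2.resize(s["pixels"][120:320,220:400],None,fx=3,fy=3,interpolation=cv2.INTER_CUBIC);cv2.imwrite("pics/s2.png",a)
# stand from scene: yellow blobs
h2=cv2.cvtColor(s["pixels"],cv2.COLOR_BGR2HSV);m=cv2.inRange(h2,(20,100,80),(35,255,255));m[:, :315]=0;m[:,345:]=0;m[:205]=0;m[285:]=0
L,l,st,ce=cv2.connectedComponentsWithStats(m);print(ce[1:],st[1:,4])
```

```text
[0.4691 0.0241 0.2404] [-1.7996e+02 -8.0000e-02  1.7382e+02]
11507 [0.4529 0.0046 0.1895] [0.4752 0.044  0.3203]
top 104 [0.459  0.0278 0.3134]
face 8861 [0.4651 0.0245 0.2609] [-0.994  0.106  0.   ] 0.00048679729803357196
[[308.90134014 167.33376866]]
[[332.33333333 220.73333333]
 [326.04545455 252.06818182]] [15 44]
```

View pics/w2.png

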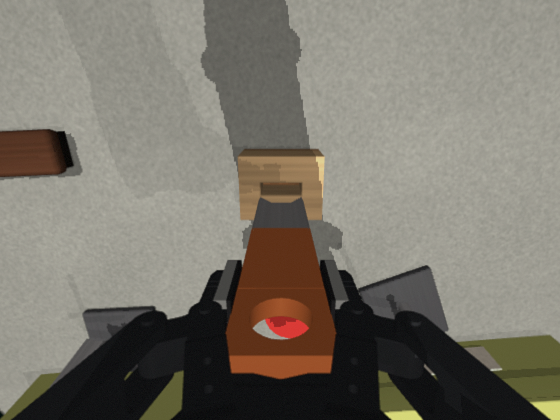

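The shoehorn is gripped upright, with the hole visible at (281,320) and clear of the holder. Next I cross-check the peg with the top camera and the stand's base edges.

Run:
```python
from h import *
c=cam("top");hsv=cv2.cvtColor(c["pixels"],cv2.COLOR_BGR2HSV);m=cv2.inRange(hsv,(20,100,80),(35,255,255));m[:183]=0;m[225:]=0;m[:,:215]=0;m[:,255:]=0
L,l,st,ce=cv2.connectedComponentsWithStats(m)
for i in range(1,L):
    o,d=ray(c,[ce[i]]);print(ce[i],st[i],[(o+d*((h-o[2])/d[:,2:]))[0].round(4).tolist() for h in(.235,.2465)])
# base by dark colour & height in both cameras
for n,r in(("scene",(290,260,350,315)),("top",(210,175,260,220)),("wrist",(350,250,460,350))):
    c=cam(n);P=cloud(c);g=c["pixels"].max(2);k=np.zeros(g.shape,bool);k[r[1]:r[3],r[0]:r[2]]=1
    k&=(abs(P[...,2]-.012)<.004)&(g<95);Q=P[k]
    if len(Q)>20: print(n,len(Q),cv2.minAreaRect((Q[:,:2]*1000).astype(np.float32)))
c=cam("top");cv2.imwrite("pics/t2.png",cv2.resize(c["pixels"][165:235,200:300],None,fx=8,fy=8,interpolation=cv2.INTER_CUBIC))
```

```text
[227.5 188.5] [225 186   6   6  32] [[0.6697, 0.1754, 0.235], [0.6675, 0.174, 0.2465]]
[233.11764706 212.41176471] [231 211   5   4  17] [[0.5942, 0.1544, 0.235], [0.5928, 0.1532, 0.2465]]
scene 816 ((674.8578491210938, 176.00860595703125), (103.76021575927734, 99.85232543945312), 16.241043090820312)
top 539 ((691.4425659179688, 161.76927185058594), (124.23826599121094, 135.47972106933594), 17.190845489501953)
wrist 2856 ((677.5437622070312, 176.3366241455078), (109.69482421875, 99.4159164428711), 15.845999717712402)
```

View pics/t2.png

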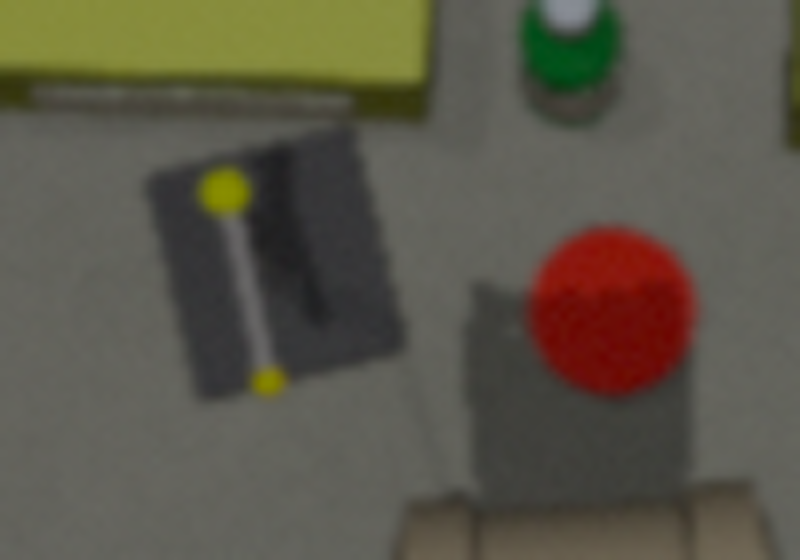

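```bash
python3 -c "
from h import *
go([.553,.1416,.225],-164)"
```

```text
at [0.4695 0.0241 0.2411] [-1.7998e+02 -2.0000e-02  1.7381e+02] row cm [-7.03 12.58  1.6 ] deg [-1.000e-02 -3.000e-02 -2.219e+01]
```

Call:
{"op": "jog_arm", "data": {
  "motion": [
    [[-1, 2, 0, 0, 0, -3, 1], [-2, 4, 0, 0, 0, -7, 1], [-3.2, 6, 0, 0, 0, -11, 1], [-4.4, 8, 0, 0, 0, -15, 1], [-5.6, 10, 1, 0, 0, -19, 1], [-6.5, 11.6, 1.6, 0, 0, -21, 1], [-7, 12.6, 1.6, 0, 0, -22.2, 1], [-7, 12.6, 1.6, 0, 0, -22.2, 1]]
  ]
}}

```text
clock: 6.37
tool_pos: [0.553, 0.1444, 0.2243]
orientation: [-3.141, -0.002, -2.858]
contact_force: [0.6, 0.3, -1.6]
width: 0.0395
gripper_force: 40.5
```

Call:
{"op": "jog_arm", "data": {
  "motion": [
    [[0, 0, 0, 0, 0, 0, 1], [0, 0, 0, 0, 0, 0, 1], [0, 0, 0, 0, 0, 0, 1]]
  ]
}}

```text
clock: 6.62
tool_pos: [0.5527, 0.1404, 0.226]
orientation: [3.142, 0.001, -2.865]
contact_force: [0.1, -0.7, -0.7]
width: 0.0394
gripper_force: 40.5
```

```bash
cat > w.py <<'E'
import sys
from h import *
go([.553,.1416,.207],-164)
c=cam("wrist");P=cloud(c);cv2.imwrite(f"pics/{sys.argv[1]}.png",c["pixels"])
t,r=tcp();print("eye exp",proj(c,t+[0,0,.0405]),"tip exp",proj(c,[.5916,.1526,.2465]),"root",proj(c,[.6685,.1747,.225]))
hsv=cv2.cvtColor(c["pixels"],cv2.COLOR_BGR2HSV)
m=((cv2.inRange(hsv,(20,100,60),(35,255,255))>0)&(P[...,2]>.2)&(P[...,2]<.27)).astype(np.uint8)
L,l,st,ce=cv2.connectedComponentsWithStats(m)
for i in range(1,L):
    if st[i,4]>15: print("yellow",ce[i].round(1),st[i,4],np.median(P[l==i],0).round(4))
E
python3 w.py w3
```

```text
at [0.5527 0.1404 0.226 ] [ 1.8000e+02  4.0000e-02 -1.6413e+02] row cm [-0.06  0.11  1.9 ] deg [-0.    0.04 -0.13]
eye exp [[282.38198816 325.8949113 ]] tip exp [[283.68957151 366.82679395]] root [[283.22778503 438.96470625]]
```

View pics/w3.png

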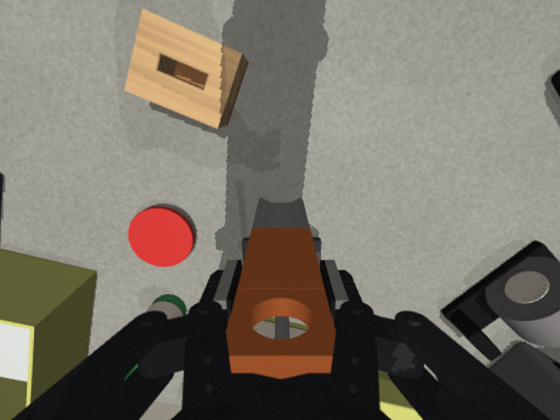

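The hole is at (282,322), with the grey post centred behind it at x≈282, so the lateral alignment is good. I lower the hole to peg height first.

Call:
{"op": "jog_arm", "data": {
  "motion": [
    [[0, 0.1, 1, 0, 0, 0, 1], [0, 0.1, 1.9, 0, 0, 0, 1], [0, 0.1, 1.9, 0, 0, 0, 1], [0, 0.1, 1.9, 0, 0, 0, 1], [0, 0.1, 1.9, 0, 0, 0, 1]]
  ]
}}

```text
clock: 7.08
tool_pos: [0.5524, 0.1427, 0.2061]
orientation: [-3.141, -0.001, -2.862]
contact_force: [0.6, -0.8, -1.0]
width: 0.0394
gripper_force: 40.5
```

Run:
```python
from h import *
go([.553,.1416,.207],-164)
c=cam("scene");t,r=tcp();print(proj(c,[t+[0,0,.0405],[.5916,.1526,.2465]]))
cv2.imwrite("pics/s3.png",cv2.resize(c["pixels"][150:300,260:400],None,fx=4,fy=4,interpolation=cv2.INTER_CUBIC))
```

```text
at [0.5524 0.1427 0.2061] [-1.7999e+02 -4.0000e-02 -1.6399e+02] row cm [-0.03 -0.13 -0.09] deg [-0.01 -0.04  0.01]
[[335.44246292 207.88365245]
 [332.08149072 221.42365421]]
```

View pics/s3.png

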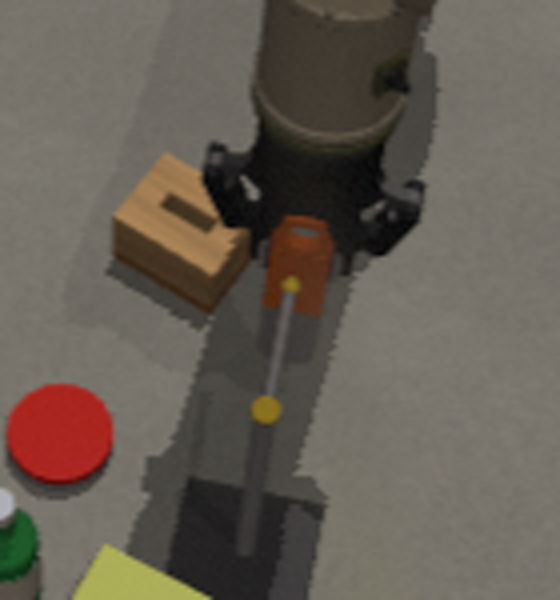

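In the scene crop the ball is at (291,285), directly in line with the hole at (302,232). I start threading.

Call:
{"op": "jog_arm", "data": {
  "motion": [
    [[-1, -0.1, -0.1, 0, 0, 0, 1], [-2, -0.1, -0.1, 0, 0, 0, 1], [-3, -0.1, -0.1, 0, 0, 0, 1], [-4, -0.1, -0.1, 0, 0, 0, 1], [-4.7, -0.1, 0, 0, 0, 0, 1], [-5.2, -0.1, 0.1, 0, 0, 0, 1], [-5.2, -0.1, 0.1, 0, 0, 0, 1], [-5.2, -0.1, 0.1, 0, 0, 0, 1]]
  ]
}}

```text
clock: 7.8
tool_pos: [0.6027, 0.156, 0.205]
orientation: [-3.141, -0.001, -2.862]
contact_force: [-0.2, 0.8, -0.8]
width: 0.0393
gripper_force: 40.5
```

Run:
```python
from h import *
u=np.array([np.cos(np.radians(16)),np.sin(np.radians(16))]);e=np.array([.6685,.1747])-.036*u
go([*e,.2347-.005-.0405],-164);print(arm.observe()["contact_force"])
c=cam("scene");cv2.imwrite("pics/s4.png",cv2.resize(c["pixels"][170:290,280:390],None,fx=5,fy=5,interpolation=cv2.INTER_CUBIC))
```

```text
at [0.6027 0.156  0.205 ] [-1.7998e+02 -4.0000e-02 -1.6399e+02] row cm [-3.24 -0.02  1.58] deg [-0.02 -0.04  0.01]
[-0.24035842  0.75985779 -0.81959269]
```

View pics/s4.png

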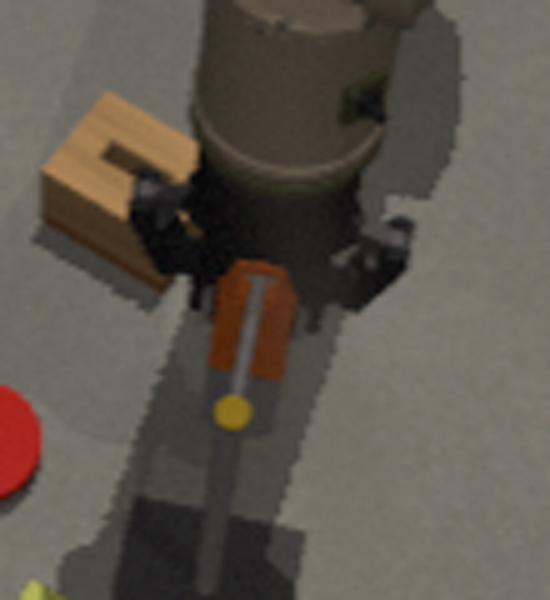

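The ball no longer shows in front of the handle. The peg runs into the hole at about (262,278) with no contact force. I go on down the slope.

Call:
{"op": "jog_arm", "data": {
  "motion": [
    [[-0.8, 0, 0.3, 0, 0, 0, 1], [-1.6, 0, 0.6, 0, 0, 0, 1], [-2.4, 0, 0.9, 0, 0, 0, 1], [-3.2, 0, 1.2, 0, 0, 0, 1], [-3.2, 0, 1.6, 0, 0, 0, 1], [-3.2, 0, 1.6, 0, 0, 0, 1], [-3.2, 0, 1.6, 0, 0, 0, 1]]
  ]
}}

```text
clock: 8.43
tool_pos: [0.6333, 0.1648, 0.1885]
orientation: [-3.141, -0.001, -2.862]
contact_force: [0.3, 0.3, -1.4]
width: 0.0395
gripper_force: 40.5
```

Call:
{"op": "jog_arm", "data": {
  "motion": [
    [[0, 0, 0.1, 0, 0, 0, 1], [0, 0, 0.2, 0, 0, 0, 1], [0, 0, 0.2, 0, 0, 0, 1], [0, 0, 0.2, 0, 0, 0, 1]]
  ]
}}

```text
clock: 8.77
tool_pos: [0.6334, 0.165, 0.1875]
orientation: [3.141, 0.0, -2.862]
contact_force: [0.2, -0.5, -0.5]
width: 0.0391
gripper_force: 40.5
```

Call:
{"op": "jog_arm", "data": {
  "motion": [
    [[0, 0, 0.1, 0, 0, 0, 1], [0, 0, 0.2, 0, 0, 0, 1], [0, 0, 0.2, 0, 0, 0, 0.5], [0, 0, 0.2, 0, 0, 0, 0.45], [0, 0, 0.2, 0, 0, 0, 0.4], [0, 0, 0.2, 0, 0, 0, 0.35], [0, 0, 0.2, 0, 0, 0, 0.3], [0, 0, 0.2, 0, 0, 0, 0.25]]
  ]
}}

```text
clock: 9.43
tool_pos: [0.6335, 0.165, 0.1852]
orientation: [-3.142, -0.0, -2.862]
contact_force: [-0.3, -1.0, 0.2]
width: 0.0638
gripper_force: 0.0
```

Call:
{"op": "jog_arm", "data": {
  "motion": [
    [[0, 0, 0, 0, 0, 0, 0.15], [0, 0, 0, 0, 0, 0, 0], [0, 0, 0, 0, 0, 0, 0], [0, 0, 0, 0, 0, 0, 0], [0, 0, 0, 0, 0, 0, 0]]
  ]
}}

```text
clock: 9.85
tool_pos: [0.6336, 0.165, 0.1853]
orientation: [-3.142, -0.0, -2.862]
contact_force: [0.2, -0.1, 0.2]
width: 0.0855
gripper_force: 0.0
```

Run:
```python
from h import *
print(arm.observe()["width"])
c=cam("scene");a=cv2.resize(c["pixels"][170:290,280:390],None,fx=4,fy=4,interpolation=cv2.INTER_CUBIC)
w=cam("wrist")["pixels"];cv2.imwrite("pics/c5.png",np.hstack([a[:420],w[:,140:500]]))
```

```text
0.08554553980129499
```

View pics/c5.png

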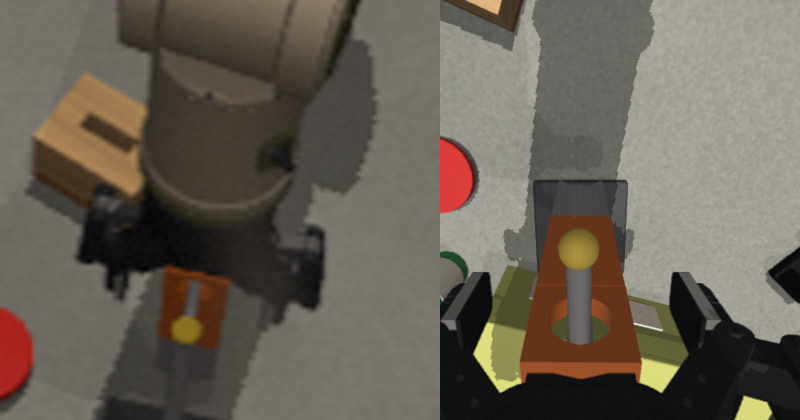

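The wrist half shows the peg, ball at (578,248), passing through the hole at (580,325), with both fingers clear. I retreat straight up.

Call:
{"op": "jog_arm", "data": {
  "motion": [
    [[0, 0, -1, 0, 0, 0, 0], [0, 0, -2.5, 0, 0, 0, 0], [0, 0, -4, 0, 0, 0, 0], [0, 0, -6, 0, 0, 0, 0], [0, 0, -8, 0, 0, 0, 0], [0, 0, -10, 0, 0, 0, 0], [0, 0, -12, 0, 0, 0, 0], [0, 0, -14, 0, 0, 0, 0]]
  ]
}}

```text
clock: 10.62
tool_pos: [0.6334, 0.1649, 0.3273]
orientation: [-3.142, 0.001, -2.862]
contact_force: [-0.3, 0.2, 0.6]
width: 0.0856
gripper_force: 0.0
```

Call:
{"op": "jog_arm", "data": {
  "motion": [
    [[2, 0, 0, 0, 0, 0, 0], [5, 0, 0, 0, 0, 0, 0], [8, 0, 0, 0, 0, 0, 0], [11, 0, 0, 0, 0, 0, 0], [13, 0, 0, 0, 0, 0, 0], [13, 0, 0, 0, 0, 0, 0], [13, 0, 0, 0, 0, 0, 0], [13, 0, 0, 0, 0, 0, 0]]
  ]
}}

```text
clock: 11.28
tool_pos: [0.509, 0.1294, 0.3261]
orientation: [3.141, 0.001, -2.862]
contact_force: [-0.6, 0.2, 0.9]
width: 0.0854
gripper_force: 0.0
```

Call:
{"op": "jog_arm", "data": {
  "motion": [
    [[0, 0, 0, 0, 0, 0, 0], [0, 0, 0, 0, 0, 0, 0], [0, 0, 0, 0, 0, 0, 0], [0, 0, 0, 0, 0, 0, 0], [0, 0, 0, 0, 0, 0, 0], [0, 0, 0, 0, 0, 0, 0], [0, 0, 0, 0, 0, 0, 0], [0, 0, 0, 0, 0, 0, 0]]
  ]
}}

```text
clock: 11.95
tool_pos: [0.5086, 0.1291, 0.3253]
orientation: [-3.142, -0.0, -2.862]
contact_force: [0.1, 0.2, 0.3]
width: 0.0858
gripper_force: 0.0
```

Run:
```python
from h import *
c=cam("scene");cv2.imwrite("pics/s6.png",cv2.resize(c["pixels"][120:330,140:400],None,fx=2.8,fy=2.8,interpolation=cv2.INTER_CUBIC))
```

```text
(no output)
```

View pics/s6.png

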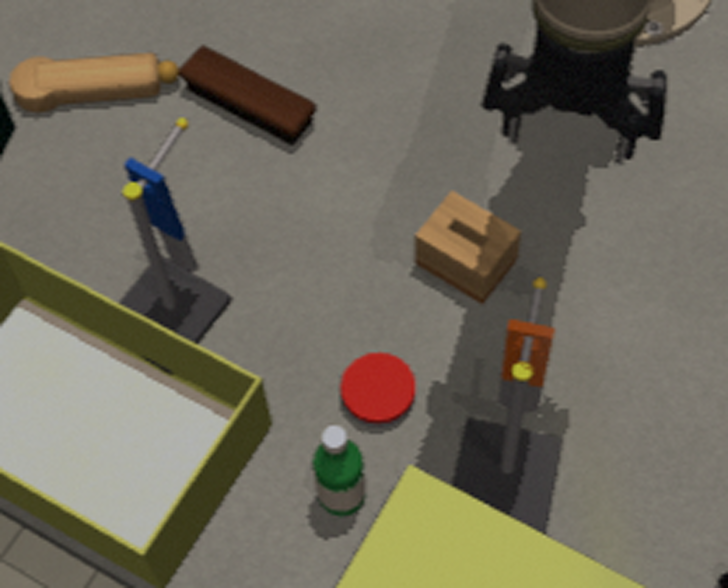

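The orange shoehorn hangs on the peg at about (528,350). The blue one is still at (155,200), and nothing else in view has moved.

```bash
python3 -c "
from bench import arm
print(arm.close_job())"
```

```text
the job is handed in; nothing more can be done
None
```

The orange shoehorn now hangs freely by its hole on the empty stand's peg, the blue one still hangs where it was, and nothing else appeared moved when I handed the job in at about 12 s.

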